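Close and latch the sliding cover of a socket case

TASK

Close the socket case: push its sliding cover along the sticky track until it is fully home and square against the far wall, pushing at its two orange pads, a little at one end and then at the other so that it does not rack and jam; do not force it, and do not press on the smoked window between the pads. Then swing the red latch fully across behind the cover, let go, and leave the wrench and the screwdriver beside the case where they are.

Things in the scene. Friction and masses are not known exactly. Their poses are not given: they have to be found in the camera images.
- case: Blue steel socket case bolted to the bench, 212 mm (its x, along the track) by 228 mm (y), side walls 76 mm high. Origin: centre of its underside. +x points along the track from the near end to the far wall (80 mm high, the stop, inner face at x = 95 mm); +y left. Ledges 60 mm above the table carry the cover between side walls at y = -106 and 106; thin lips over them reach in to y = -98 and 98.
- cover: Sliding cover, loose in the track: 80 mm along it (x), 204 mm across (y), 8 mm thick, about 0.7 kg, drag 5 to 11 N. Origin: centre of its underside, axes as the case's. Home: x = 55 mm in the case's frame; starts 70 to 95 mm short. It can turn about 0.1 rad before it binds on the walls: pushed at one end it pivots about the other; pushed on at that end alone it jams, and force does not help.
- window: Fragile smoked window between the pads, part of the cover: the whole middle 104 mm of its width (y from -52 to 52 mm), flush with the aluminium ends. Same origin and axes as the cover. It must not be pressed.
- pad_left (a point): On the near (-x) face of the left orange pad, at (-40, 77, 20) mm in the cover's frame. The pad is an upright flange 30 mm wide (y), 6 mm thick, rising from the cover's top (8 mm) to 34 mm above its underside, flush with the cover's near edge, with a sloping rib behind it.
- pad_right (a point): The same point on the right orange pad, at (-40, -77, 20) mm in the cover's frame.
- home_left (a point): Fixed point of the case at (15, 77, 80) mm in its frame: where pad_left lies when the cover is fully home.
- home_right (a point): Fixed point of the case at (15, -77, 80) mm: where pad_right lies when the cover is fully home.
- latch (a joint): Red latch angle (rad): a flat arm 14 mm wide, 10 mm thick, reaching 71 mm from a vertical pivot outside the left wall. 0: it points to the near side (case -x); negative: it leans outward (+y); growing: counter-clockwise from above, over the left wall. 1.57: shut, pointing to case -y, 3 mm behind the left pad; stop at 1.58. Stays where left; about 1.5 N at the knob moves it. Starts at -0.9 to 0.
- latch_pivot (a point): Point on the latch's axis, at (5, 130, 82) mm in the case's frame, at the arm's mid height.
- latch_knob (a point): On the axis of the latch's upright red knob (14 mm diameter, 65 mm from the pivot), 101 mm above the table; the knob stands from the arm's top (about 88 mm above the table) to 116 mm.
- wrench: Steel wrench lying on the table to the right of the case, a bystander. Origin under its middle.
- screwdriver: Screwdriver lying on the table to the left of the case, a bystander. Origin under its middle.
Things that resemble listed ones, but are neither listed nor needed, are in the scene too. Leave any green or purple look-alike of the cover alone.

How it is judged:
By the outcome, as a careful person would: the job done as asked, in the order asked, and still so for the second after the job is handed in, with the robot touching nothing.
It also fails if it takes over 72 s, if anything falls off the work surface, if the arm or the gripper's body presses on something with over 40 N, if the wrist force passes 120 N, or if a joint passes its speed limit or range.

ROBOT

A 7-joint arm with a two-finger parallel gripper is mounted at the origin on the work surface. World frame = base frame: x ahead of the robot, y to its left, z up, the work surface at z = 0. Lengths are in m, angles in rad, forces in N, time in s.
With the tool pointing down it reaches from about 0.425 to 0.875 m from the base axis. Payload 4.7 kg.
Tool frame: the origin (TCP) lies midway between the tips of the shut fingers; the grasp point (between the pads) lies ctrl.grasp_offset behind it (ctrl.grasp_offset is the distance from the TCP to the grasp point, in m); z points along the fingers, y is the line along which they close (so a half turn about z gives the same grasp; the last joint's range is limited). The gripper opens to 87 mm and grips with 3 to 60 N. Pads are 19 mm wide; open, the fingers measure 117 mm over their backs; the gripper's body (75 mm by 190 mm) begins 51 mm behind the grasp point.
Start: joints at [-1.165, 0.321, -0.07, 1.45, 0.023, 1.371, -0.057], TCP at [0.248, 0.601, 0.223] pointing down, gripper open.
Joint ranges: [-2.86, 2.86], [-0.3, 2.09], [-1.38, 1.24], [0.06, 2.45], [-1.56, 4.7], [0.09, 2.05], [-2.69, 2.69]. Speed limits (rad/s): [2.57, 2.57, 3.14, 3.14, 3.14, 3.14, 3.14].

INTERFACE

Orientations are given as a rotation vector (axis times angle).
In Python, from bench import ctrl gives the robot as it stands. The module is installed in compiled form; this text tells all that it offers.
- The arm moves only by the tool jog_arm, never from a script. Its argument "moves" is one flat list of numbers, 7 for each row, row after row: the shift along the tool's x, y, z in units of 30 cm (1.0 is 30 cm), then the turn, a rotation vector about the tool's x, y, z in units of 60 degrees (1.0 is 60 degrees), then the gripper's target within -1 to 1 (fully open at 1, half-way at 0, shut at -1). In form: [x, y, z, wx, wy, wz, fingers, x, y, z, wx, wy, wz, fingers, ...]. A call has exactly 8 rows; each row is the pose to reach, as a shift and turn from the pose commanded when the call began, along the tool's axes at that moment; what a row does not reach only later rows make up. A row lasts 1/8 s, in which the tool goes at most 62.5 mm and 10.7 degrees, less where a joint would pass 70% of its speed; a pose out of reach is approached as far as the arm can. A call with a number of a shift or a turn outside -1 to 1 is refused whole. A call with a gripper value outside its range is refused whole. The fingers move at their own pace and stop on an object; "newtons" is the grip in N (left out, the last holds). Time passes only in rows, so rows that repeat a pose let the fingers close, or fill a call up. It gives the time, the measured TCP pose, the force, the opening and the grip force at its end, in the units of the state.
- ctrl.get_state(): the state, without advancing time (a new reading comes with each control period).
- ctrl.get_image(name): name is "scene" or "top" or "wrist"; returns a dict with "pixels" (400x640x3 uint8, red, green, blue), "fx", "fy", "cx", "cy" (pixels), "xyz" and "rotation" of the camera in the world; the wrist camera has in their place "tool_from_camera" (4x4, takes a point from camera to tool coordinates, whose origin is the TCP and whose axes are the flange's). Camera axes: x right, y up, looking along -z (the intrinsics and any distortion apply to the point x, -y, -z); pixel columns grow to the right and rows downward; lengths in m; the calibration is good to about 2 mm. The wrist camera is an equidistant fisheye: a pixel r from the principal point sees the ray r / f radians off the axis. A picture is of the moment at which its call begins: read the wrist's pose just before it. There is no depth.
- ctrl.close_job(): hands the job in; it is judged then, once.
The state is a dict: "time": time; "joint_positions": joint angles; "qd": joint speeds; "joint_torque": joint torques, N m; "position": TCP position; "tool_rot": TCP orientation; "ft_force": force on the tool from outside, world axes, zero at the start; "torque": the same for the moment, N m; "grip_width": opening from 0.0 (shut) to 1.0 (fully open); "grip_force": force on a finger pad.
Only numpy, scipy, OpenCV 4.12 (cv2) and the standard library are available. Lean on these libraries where they do the work, as an engineer would, in place of code of your own. Each camera call takes 0.05 s, during which the arm holds its last target. There are 200 camera calls.

## Working session

There is one attempt and no reset: what is moved stays moved. The work goes in short steps, Python scripts to look and compute and a tool call to move; the robot and the scene stay as the last step left them, time stands still between calls to the robot, and variables do not carry over. Pictures are saved under pics/ and viewed, at most 10 in all, crops included, and the job is handed in when it is done.

Besides the shell and the picture viewer there is one more tool, called after "Request:" as name(argument=value, ...), one argument or row to a line, values as JSON. jog_arm: Moves the arm, as the interface text tells. Its arguments: {"type":"object","properties":{"moves":{"type":"array"},"newtons":{"type":"number"}},"required":["moves"]}

```bash
mkdir -p pics; cat > h.py <<'E'
import numpy as np, cv2
from scipy.spatial.transform import Rotation as R
from bench import ctrl
def save(n,f):
    im=ctrl.get_image(n); cv2.imwrite('pics/'+f,im['pixels'][:,:,::-1]); return im
def ray(im,u,v):
    d=np.array([(u-im['cx'])/im['fx'],-(v-im['cy'])/im['fy'],-1.0])
    r=np.array(im['rotation']); r=r if r.shape==(3,3) else R.from_rotvec(r).as_matrix()
    return np.array(im['xyz']),r@d
def onz(im,u,v,z):
    o,d=ray(im,u,v); return o+d*(z-o[2])/d[2]
E
python3 - <<'E'
from h import *
s=ctrl.get_state(); print(s, ctrl.grasp_offset)
for n in('top','scene'):
    im=save(n,n+'0.png'); print(n,{k:v for k,v in im.items() if k!='pixels'})
E
```

```text
{'time': 0.0, 'joint_positions': array([-1.16491548,  0.32182348, -0.07007422,  1.45166424,  0.02260164,
        1.37084075, -0.05692295]), 'qd': array([-5.66635538e-04, -5.28242912e-04,  1.63395746e-05,  1.37059035e-03,
       -6.56728529e-04,  1.03375664e-03, -4.40393991e-04]), 'joint_torque': array([ 3.54800859e-04, -4.91295433e+01, -4.03698161e-01, -3.12528348e+01,
       -6.39633369e-02,  4.39421798e-02,  1.74645506e-04]), 'position': array([0.24803038, 0.60020482, 0.22146656]), 'tool_rot': array([-6.11429205e-01, -3.08123662e+00,  3.03051984e-03]), 'ft_force': array([ 0.31048069,  0.0555558 , -0.47269399]), 'torque': array([ 0.01431881,  0.01448143, -0.00377078]), 'grip_force': 0.0, 'grip_width': 0.9987844976902063} 0.0187
top {'fx': 482.8819664745841, 'fy': 482.8819664745841, 'cx': 322.6351783366304, 'cy': 193.0236256507526, 'xyz': array([0.44471391, 0.07901521, 1.0570662 ]), 'rotation': array([ 0.04474508, -0.05456957, -1.56859802])}
scene {'fx': 480.69705822160364, 'fy': 480.69705822160364, 'cx': 316.0769375918917, 'cy': 198.22800347550296, 'xyz': array([ 0.96283553, -0.3943571 ,  0.87742073]), 'rotation': array([0.65804667, 0.27585804, 0.78366623])}
```

View pics/top0.png

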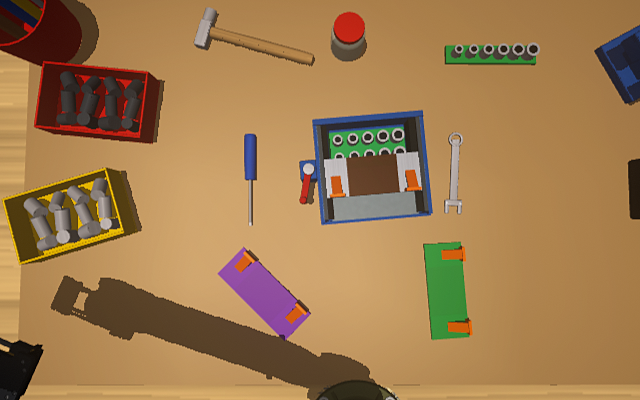

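View pics/scene0.png

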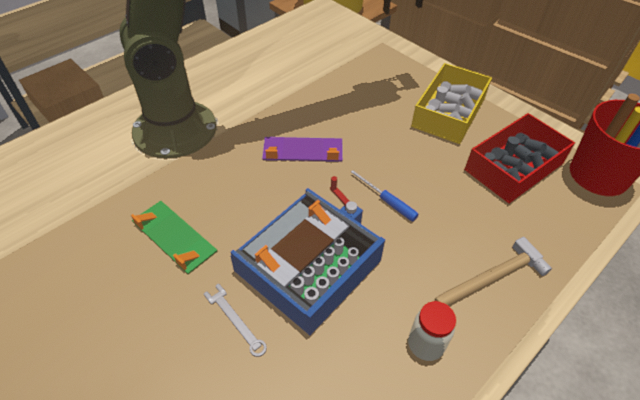

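The top view shows the case around (372,167), with its far wall at the top from (314,121) to (424,111). The cover's orange pads are near (337,186) and (411,180), and the latch pivots near (308,169) with its knob near (304,200). The wrench and screwdriver are to either side. The scene view agrees with this.

```bash
python3 - <<'E'
from h import *
im=cv2.imread('pics/top0.png')
c=im[100:235,285:475]; cv2.imwrite('pics/c.png',cv2.resize(c,None,fx=4.2,fy=4.2,interpolation=cv2.INTER_CUBIC))
E
```

```text
(no output)
```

View pics/c.png

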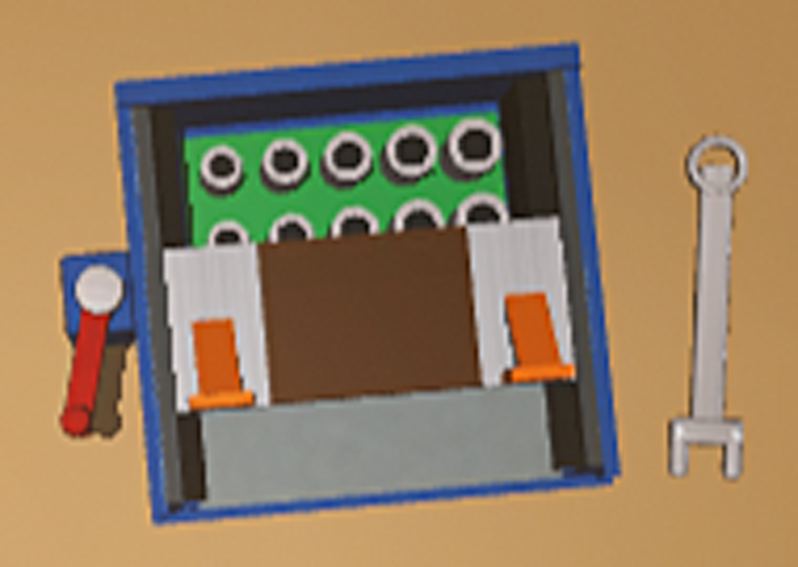

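The crop (4.2x, offset 285,100) shows the far wall's outer top corners at (115,85) and (578,43), and the near corners at (155,520) and (617,480). The pad flanges run (190,400)-(254,395) and (505,380)-(574,373). The latch pivot is at (100,290) and the knob at (75,420).

```bash
cat >> h.py <<'E'
def fitcase(loc,w):
    a=loc-loc.mean(0);b=w-w.mean(0)
    th=np.arctan2((a[:,0]*b[:,1]-a[:,1]*b[:,0]).sum(),(a*b).sum())
    M=np.array([[np.cos(th),-np.sin(th)],[np.sin(th),np.cos(th)]])
    t=w.mean(0)-M@loc.mean(0); return th,M,t,w-(loc@M.T+t)
E
python3 - <<'E'
from h import *
im=ctrl.get_image('top')
P=lambda u,v,z: onz(im,285+u/4.2,100+v/4.2,z)[:2]
w=np.array([P(115,85,.08),P(579,44,.08),P(155,521,.076),P(617,481,.076)])
loc=np.array([[.106,.114],[.106,-.114],[-.106,.114],[-.106,-.114]])
th,M,t,res=fitcase(loc,w); print('case',t,th,res*1e3)
f=lambda p:((p-t)@M*1e3).round(1)
for n,p in dict(pLo=P(190,402,.092),pLi=P(254,397,.092),pRi=P(505,380,.092),pRo=P(575,374,.092),piv=P(100,290,.09),knob=P(76,420,.116)).items(): print(n,p.round(4),f(p))
for n,l in dict(hl=(.015,.077),hr=(.015,-.077),piv=(.005,.13)).items(): print(n,M@np.array(l)+t)
E
```

```text
case [ 0.55995672 -0.02833651] 0.08795926057076943 [[ 0.29534737 -0.38906266]
 [ 1.16688351  0.07045455]
 [-0.53607886 -1.6001073 ]
 [-0.92615202  1.91871541]]
pLo [0.5005 0.0578] [-51.7  91. ]
pLi [0.5029 0.0273] [-51.9  60.4]
pRi [ 0.5113 -0.0926] [-54.2 -59.8]
pRo [ 0.5142 -0.1261] [-54.2 -93.4]
piv [0.5543 0.1009] [  5.7 129.2]
knob [0.4906 0.1113] [-56.8 145.2]
hl [0.5681346  0.04968351]
hr [ 0.58166286 -0.10372114]
piv [0.55351743 0.10160015]
```

```bash
cat >> h.py <<'E'
T=np.array([.55996,-.02834]); TH=.088
C=R.from_rotvec([0,0,TH]).as_matrix()
RT=C@np.diag([-1,1,-1.])       # tool x=-case x, y=case y, z down
def here():
    s=ctrl.get_state(); p=np.array(s['position']); q=C.T@(p-[*T,0])
    print('t',round(s['time'],2),'case mm',(q*1e3).round(1),'yaw err', np.rad2deg((R.from_matrix(RT).inv()*R.from_rotvec(s['tool_rot'])).as_rotvec()).round(2),'f',(C.T@s['ft_force']).round(1),'grip',round(s['grip_width'],2))
    return p,R.from_rotvec(s['tool_rot'])
def to(*tg):
    p,r=here()
    for g in tg:
        w=C@np.array(g)+[*T,0]
        print(g,w.round(3),'units',((r.inv().apply(w-p))/.3).round(3),'turn',((r.inv()*R.from_matrix(RT)).as_rotvec()/(np.pi/3)).round(3))
E
python3 -c "
from h import *
to((-.08,.077,.2),(-.08,.077,.077))"
```

```text
t 0.15 case mm [-255.4  653.6  221.7] yaw err [9.000e-02 1.000e-02 2.749e+01] f [-0.5 -0.   0.4] grip 1.0
(-0.08, 0.077, 0.2) [0.474 0.041 0.2  ] units [-1.406 -1.435  0.075] turn [-0.001 -0.    -0.458]
(-0.08, 0.077, 0.077) [0.474 0.041 0.077] units [-1.406 -1.434  0.485] turn [-0.001 -0.    -0.458]
```

Request:
jog_arm(
  moves=[-0.9,-0.92,0.05,0,0,-0.458,-1,-0.9,-0.92,0.05,0,0,-0.458,-1,-0.9,-0.92,0.05,0,0,-0.458,-1,-0.9,-0.92,0.05,0,0,-0.458,-1,-0.9,-0.92,0.05,0,0,-0.458,-1,-0.9,-0.92,0.05,0,0,-0.458,-1,-0.9,-0.92,0.05,0,0,-0.458,-1,-0.9,-0.92,0.05,0,0,-0.458,-1],
)

```text
time: 1.15
position: [0.3924, 0.2424, 0.2076]
tool_rot: [0.135, -3.138, -0.001]
ft_force: [-0.7, 0.7, -0.2]
grip_width: 0.167
grip_force: 0.0
```

```bash
python3 -c "
from h import *
to((-.085,.077,.2),(-.085,.077,.077))"
```

```text
t 1.15 case mm [-143.1  284.4  207.6] yaw err [-0.04  0.01  0.1 ] f [-0.6  0.8 -0.2] grip 0.17
(-0.085, 0.077, 0.2) [0.469 0.041 0.2  ] units [-0.195 -0.691  0.025] turn [ 0.001 -0.    -0.002]
(-0.085, 0.077, 0.077) [0.469 0.041 0.077] units [-0.195 -0.691  0.435] turn [ 0.001 -0.    -0.002]
```

Request:
jog_arm(
  moves=[-0.195,-0.691,0.025,0,0,0,-1,-0.195,-0.691,0.025,0,0,0,-1,-0.195,-0.691,0.025,0,0,0,-1,-0.195,-0.691,0.025,0,0,0,-1,-0.195,-0.691,0.15,0,0,0,-1,-0.195,-0.691,0.3,0,0,0,-1,-0.195,-0.691,0.38,0,0,0,-1,-0.195,-0.691,0.38,0,0,0,-1],
)

```text
time: 2.15
position: [0.4673, 0.0431, 0.0918]
tool_rot: [0.143, -3.134, 0.001]
ft_force: [0.1, 0.7, 0.5]
grip_width: 0.003
grip_force: 0.0
```

```bash
python3 - <<'E'
from h import *
to((-.085,.077,.077),(-.062,.077,.077))
save('scene','s1.png')
a=cv2.imread('pics/s1.png')[150:350,180:440]; b=cv2.resize(a,None,fx=3,fy=3,interpolation=cv2.INTER_CUBIC); cv2.imwrite('pics/s1c.png',b)
E
```

```text
t 2.15 case mm [-86.   79.3  91.8] yaw err [ 0.04  0.25 -0.18] f [0.2 0.7 0.5] grip 0.0
(-0.085, 0.077, 0.077) [0.469 0.041 0.077] units [-0.004 -0.008  0.049] turn [-0.001 -0.004  0.003]
(-0.062, 0.077, 0.077) [0.491 0.043 0.077] units [-0.08  -0.008  0.049] turn [-0.001 -0.004  0.003]
```

View pics/s1c.png

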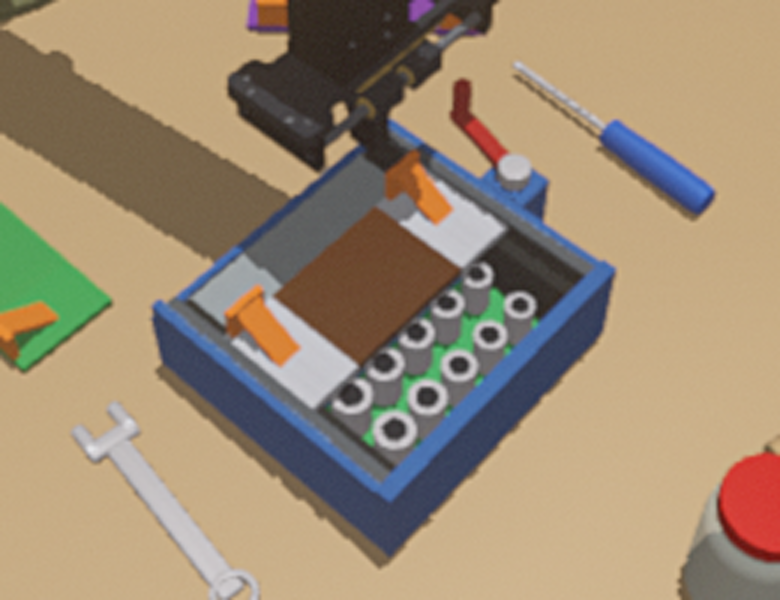

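The shut fingers (375,150 in the crop) stand just behind the left pad (410,180), and the knob is clear at (462,95). Next I go down and make the first small push on the left pad.

Request:
jog_arm(
  moves=[0,-0.006,0.047,0,0,0,-1,0,-0.006,0.047,0,0,0,-1,-0.04,-0.006,0.047,0,0,0,-1,-0.06,-0.006,0.047,0,0,0,-1,-0.075,-0.006,0.047,0,0,0,-1,-0.085,-0.006,0.047,0,0,0,-1,-0.095,-0.006,0.047,0,0,0,-1,-0.095,-0.006,0.047,0,0,0,-1],
)

```text
time: 3.2
position: [0.4941, 0.0423, 0.0787]
tool_rot: [0.138, -3.13, -0.001]
ft_force: [-9.0, 0.4, 4.7]
grip_width: 0.003
grip_force: 4.3
```

```bash
python3 - <<'E'
from h import *
here()
E
```

```text
t 3.2 case mm [-59.4  76.2  78.7] yaw err [-0.06  0.46  0.01] f [-8.9  1.2  4.7] grip 0.0
```

Request:
jog_arm(
  moves=[0.04,0,0,0,0,0,-1,0.04,-0.2,0,0,0,0,-1,0.04,-0.4,0,0,0,0,-1,0.04,-0.513,0,0,0,0,-1,0.02,-0.513,0,0,0,0,-1,0.0,-0.513,0,0,0,0,-1,-0.012,-0.513,0,0,0,0,-1,-0.02,-0.513,0,0,0,0,-1],
)

```text
time: 4.2
position: [0.5134, -0.112, 0.0789]
tool_rot: [0.138, -3.131, 0.002]
ft_force: [-11.1, -5.1, 7.1]
grip_width: 0.003
grip_force: 5.4
```

```bash
python3 - <<'E'
from h import *
here()
im=save('top','t2.png')
a=cv2.imread('pics/t2.png')[100:235,285:475]; cv2.imwrite('pics/t2c.png',cv2.resize(a,None,fx=4.2,fy=4.2,interpolation=cv2.INTER_CUBIC))
E
```

```text
t 4.2 case mm [-53.7 -79.3  78.9] yaw err [0.05 0.44 0.01] f [-11.5  -4.1   7.1] grip 0.0
```

View pics/t2c.png

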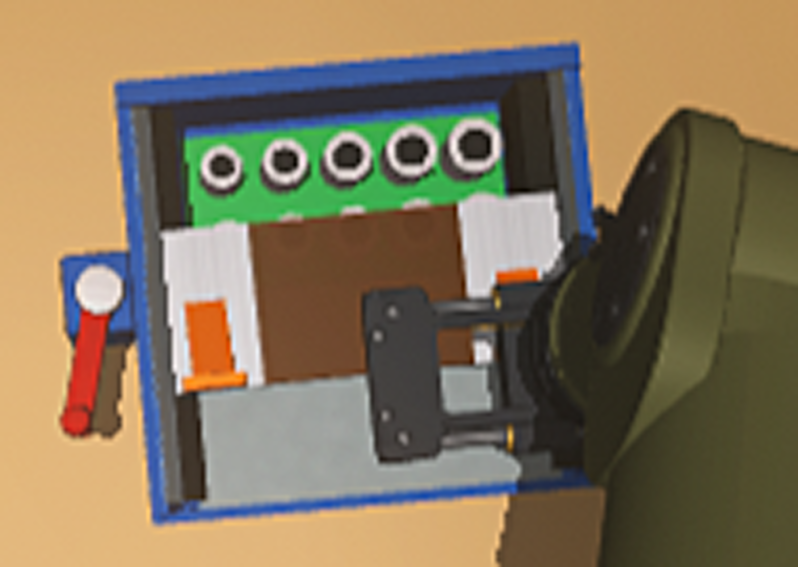

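The cover has advanced on both sides. The left flange is now at (215,381), and the right end has moved about 12 mm. I'll keep alternating.

Request:
jog_arm(
  moves=[0.05,0,0,0,0,0,-1,0.05,0.2,0,0,0,0,-1,0.05,0.4,0,0,0,0,-1,0.05,0.515,0,0,0,0,-1,0.02,0.515,0,0,0,0,-1,0.0,0.515,0,0,0,0,-1,-0.013,0.515,0,0,0,0,-1,-0.025,0.515,0,0,0,0,-1],
)

```text
time: 5.25
position: [0.5066, 0.0439, 0.0787]
tool_rot: [0.136, -3.129, -0.003]
ft_force: [-12.7, 2.5, 8.5]
grip_width: 0.009
grip_force: 6.0
```

```bash
cat >> h.py <<'E'
def pads():
    im=ctrl.get_image('top'); hsv=cv2.cvtColor(im['pixels'],cv2.COLOR_RGB2HSV)
    m=cv2.inRange(hsv,(8,180,120),(20,255,255)); m[:100]=0; m[225:]=0
    n,l,st,_=cv2.connectedComponentsWithStats(m)
    for i in range(1,n):
        if st[i,4]<25: continue
        v,u=np.nonzero(l==i)
        p=np.array([onz(im,a,b+.5,.094) for a,b in zip(u,v)])-[*T,0]; q=p@C*1e3
        print('pad near x %.1f y %.1f..%.1f  area %d'%(np.sort(q[:,0])[:6].mean(),q[:,1].min(),q[:,1].max(),st[i,4]))
E
python3 - <<'E'
from h import *
here(); pads()
E
```

```text
t 5.25 case mm [-46.8  76.6  78.7] yaw err [-0.13  0.54  0.08] f [-12.5   3.6   8.5] grip 0.01
pad near x -40.1 y -89.1..-60.7  area 210
```

Request:
jog_arm(
  moves=[0.05,0,0,0,0,0,-1,0.05,-0.2,0,0,0,0,-1,0.05,-0.4,0,0,0,0,-1,0.05,-0.51,0,0,0,0,-1,0.02,-0.51,0,0,0,0,-1,0.0,-0.51,0,0,0,0,-1,-0.013,-0.51,0,0,0,0,-1,-0.025,-0.51,0,0,0,0,-1],
)

```text
time: 6.3
position: [0.5277, -0.1095, 0.0788]
tool_rot: [0.137, -3.13, 0.002]
ft_force: [-11.3, -4.8, 7.8]
grip_width: 0.007
grip_force: 5.7
```

```bash
python3 -c "
from h import *
here(); pads()"
```

```text
t 6.3 case mm [-39.3 -78.1  78.8] yaw err [0.06 0.49 0.02] f [-11.7  -3.8   7.8] grip 0.01
pad near x -33.0 y 65.3..93.6  area 204
```

Request:
jog_arm(
  moves=[0.05,0,-0.006,0,0,0,-1,0.05,0.2,-0.006,0,0,0,-1,0.05,0.4,-0.006,0,0,0,-1,0.05,0.513,-0.006,0,0,0,-1,0.02,0.513,-0.006,0,0,0,-1,0.0,0.513,-0.006,0,0,0,-1,-0.013,0.513,-0.006,0,0,0,-1,-0.025,0.513,-0.006,0,0,0,-1],
)

```text
time: 7.35
position: [0.5218, 0.0462, 0.0806]
tool_rot: [0.136, -3.13, -0.003]
ft_force: [-11.0, 3.7, 6.6]
grip_width: 0.001
grip_force: 5.5
```

```bash
python3 -c "
from h import *
here(); pads()"
```

```text
t 7.35 case mm [-31.4  77.6  80.6] yaw err [-0.13  0.49  0.06] f [-10.6   4.6   6.6] grip 0.0
pad near x -24.6 y -90.5..-61.8  area 213
```

Request:
jog_arm(
  moves=[0.05,0,0,0,0,0,-1,0.05,-0.2,0,0,0,0,-1,0.05,-0.4,0,0,0,0,-1,0.05,-0.51,0,0,0,0,-1,0.02,-0.51,0,0,0,0,-1,0.0,-0.51,0,0,0,0,-1,-0.013,-0.51,0,0,0,0,-1,-0.025,-0.51,0,0,0,0,-1],
)

```text
time: 8.4
position: [0.5425, -0.1074, 0.0807]
tool_rot: [0.137, -3.13, 0.002]
ft_force: [-11.1, -5.0, 7.5]
grip_width: 0.007
grip_force: 5.6
```

```bash
python3 -c "
from h import *
here(); pads()"
```

```text
t 8.4 case mm [-24.3 -77.3  80.7] yaw err [0.06 0.48 0.03] f [-11.5  -4.    7.5] grip 0.01
pad near x -17.7 y 64.1..92.5  area 205
```

Request:
jog_arm(
  moves=[0.05,0,0,0,0,0,-1,0.05,0.2,0,0,0,0,-1,0.05,0.4,0,0,0,0,-1,0.05,0.513,0,0,0,0,-1,0.02,0.513,0,0,0,0,-1,0.0,0.513,0,0,0,0,-1,-0.013,0.513,0,0,0,0,-1,-0.025,0.513,0,0,0,0,-1],
)

```text
time: 9.45
position: [0.5367, 0.0485, 0.0805]
tool_rot: [0.136, -3.13, -0.003]
ft_force: [-10.8, 3.4, 7.3]
grip_width: 0.003
grip_force: 5.4
```

```bash
python3 -c "
from h import *
here(); pads()"
```

```text
t 9.45 case mm [-16.4  78.6  80.5] yaw err [-0.14  0.48  0.06] f [-10.5   4.3   7.3] grip 0.0
pad near x -10.0 y -92.0..-63.2  area 208
```

Request:
jog_arm(
  moves=[0.05,0,0,0,0,0,-1,0.05,-0.2,0,0,0,0,-1,0.05,-0.4,0,0,0,0,-1,0.05,-0.513,0,0,0,0,-1,0.02,-0.513,0,0,0,0,-1,0.0,-0.513,0,0,0,0,-1,-0.013,-0.513,0,0,0,0,-1,-0.025,-0.513,0,0,0,0,-1],
)

```text
time: 10.5
position: [0.5576, -0.1061, 0.0807]
tool_rot: [0.137, -3.131, 0.002]
ft_force: [-9.5, -4.0, 7.5]
grip_width: 0.003
grip_force: 5.5
```

```bash
python3 -c "
from h import *
here(); pads()"
```

```text
t 10.5 case mm [ -9.2 -77.3  80.7] yaw err [0.07 0.47 0.03] f [-9.8 -3.1  7.5] grip 0.0
pad near x -2.3 y 62.8..91.3  area 203
```

Request:
jog_arm(
  moves=[0.05,0,0,0,0,0,-1,0.05,0.2,0,0,0,0,-1,0.05,0.4,0,0,0,0,-1,0.05,0.507,0,0,0,0,-1,0.02,0.507,0,0,0,0,-1,0.0,0.507,0,0,0,0,-1,-0.01,0.507,0,0,0,0,-1,-0.018,0.507,0,0,0,0,-1],
)

```text
time: 11.55
position: [0.5499, 0.0479, 0.0805]
tool_rot: [0.136, -3.131, -0.003]
ft_force: [-10.9, 3.0, 6.1]
grip_width: 0.008
grip_force: 5.0
```

```bash
python3 -c "
from h import *
here(); pads()"
```

```text
t 11.55 case mm [-3.3 76.8 80.5] yaw err [-0.14  0.45  0.06] f [-10.6   4.    6.1] grip 0.01
pad near x 4.2 y -91.4..-62.8  area 209
```

Request:
jog_arm(
  moves=[0.05,0,0,0,0,0,-1,0.05,-0.2,0,0,0,0,-1,0.05,-0.4,0,0,0,0,-1,0.05,-0.513,0,0,0,0,-1,0.02,-0.513,0,0,0,0,-1,0.0,-0.513,0,0,0,0,-1,-0.008,-0.513,0,0,0,0,-1,-0.014,-0.513,0,0,0,0,-1],
)

```text
time: 12.6
position: [0.5673, -0.1071, 0.0808]
tool_rot: [0.137, -3.13, 0.003]
ft_force: [-9.6, -4.4, 6.9]
grip_width: 0.006
grip_force: 5.5
```

```bash
python3 -c "
from h import *
here(); pads()"
```

```text
t 12.6 case mm [  0.4 -79.1  80.8] yaw err [0.07 0.47 0.02] f [-9.9 -3.5  6.9] grip 0.01
pad near x 8.9 y 63.7..90.2  area 196
```

Request:
jog_arm(
  moves=[0.05,0,0,0,0,0,-1,0.05,0.2,0,0,0,0,-1,0.05,0.4,0,0,0,0,-1,0.05,0.51,0,0,0,0,-1,0.02,0.51,0,0,0,0,-1,0.005,0.51,0,0,0,0,-1,0.0,0.51,0,0,0,0,-1,-0.004,0.51,0,0,0,0,-1],
)

```text
time: 13.65
position: [0.5556, 0.0474, 0.0804]
tool_rot: [0.136, -3.131, -0.003]
ft_force: [-8.9, 3.9, 5.2]
grip_width: 0.006
grip_force: 4.4
```

```bash
python3 -c "
from h import *
here(); pads()"
```

```text
t 13.65 case mm [ 2.4 75.8 80.4] yaw err [-0.14  0.42  0.06] f [-8.5  4.7  5.2] grip 0.01
pad near x 11.8 y -92.2..-61.8  area 204
```

Request:
jog_arm(
  moves=[0.05,0,0,0,0,0,-1,0.05,-0.2,0,0,0,0,-1,0.05,-0.4,0,0,0,0,-1,0.05,-0.507,0,0,0,0,-1,0.02,-0.507,0,0,0,0,-1,0.0,-0.507,0,0,0,0,-1,-0.005,-0.507,0,0,0,0,-1,-0.008,-0.507,0,0,0,0,-1],
)

```text
time: 14.7
position: [0.5706, -0.1056, 0.0808]
tool_rot: [0.138, -3.13, 0.002]
ft_force: [-12.4, -4.9, 9.5]
grip_width: 0.003
grip_force: 6.3
```

```bash
python3 -c "
from h import *
here(); pads()"
```

```text
t 14.7 case mm [  3.8 -77.9  80.8] yaw err [0.05 0.5  0.01] f [-12.8  -3.8   9.5] grip 0.0
pad near x 13.2 y 63.2..91.5  area 197
```

Request:
jog_arm(
  moves=[-0.003,0,0,0,0,0,-1,-0.006,0,0,0,0,0,-1,-0.006,0,0,0,0,0,-1,-0.006,0,0,0,0,0,-1,-0.006,0,0,0,0,0,-1,-0.006,0,0,0,0,0,-1,-0.006,0,0,0,0,0,-1,-0.006,0,0,0,0,0,-1],
)

```text
time: 15.75
position: [0.5706, -0.1056, 0.0808]
tool_rot: [0.137, -3.126, 0.001]
ft_force: [-15.0, -4.8, 12.5]
grip_width: 0.005
grip_force: 8.0
```

```bash
python3 -c "
from h import *
here(); pads()"
```

```text
t 15.75 case mm [  3.8 -77.9  80.8] yaw err [0.   0.69 0.03] f [-15.4  -3.5  12.5] grip 0.01
pad near x 13.2 y 63.2..91.5  area 198
```

The right end is against the stop: the force rose and the tip did not move. Now I'll push the left end home.

Request:
jog_arm(
  moves=[0.05,0,0,0,0,0,-1,0.05,0.2,0,0,0,0,-1,0.05,0.4,0,0,0,0,-1,0.05,0.51,0,0,0,0,-1,0.025,0.51,0,0,0,0,-1,0.01,0.51,0,0,0,0,-1,0.005,0.51,0,0,0,0,-1,0.002,0.51,0,0,0,0,-1],
)

```text
time: 16.8
position: [0.5585, 0.0488, 0.0804]
tool_rot: [0.136, -3.129, -0.004]
ft_force: [-11.5, 5.1, 6.4]
grip_width: 0.004
grip_force: 5.8
```

```bash
python3 -c "
from h import *
here(); pads()"
```

```text
t 16.8 case mm [ 5.3 77.  80.4] yaw err [-0.16  0.52  0.05] f [-11.1   6.1   6.4] grip 0.0
pad near x 14.5 y -92.4..-62.0  area 210
```

Request:
jog_arm(
  moves=[-0.003,0,0,0,0,0,-1,-0.006,0,0,0,0,0,-1,-0.006,0,0,0,0,0,-1,-0.006,0,0,0,0,0,-1,-0.006,0,0,0,0,0,-1,-0.006,0,0,0,0,0,-1,-0.006,0,0,0,0,0,-1,-0.006,0,0,0,0,0,-1],
)

```text
time: 17.85
position: [0.5585, 0.0488, 0.0804]
tool_rot: [0.136, -3.126, -0.004]
ft_force: [-14.9, 2.8, 9.9]
grip_width: 0.005
grip_force: 7.6
```

```bash
python3 -c "
from h import *
here(); pads()"
```

```text
t 17.85 case mm [ 5.3 77.  80.4] yaw err [-0.19  0.72  0.06] f [-14.6   4.1   9.9] grip 0.0
pad near x 14.5 y -92.4..-62.0  area 210
```

Request:
jog_arm(
  moves=[0.05,0,0,0,0,0,-1,0.05,-0.2,0,0,0,0,-1,0.05,-0.4,0,0,0,0,-1,0.05,-0.513,0,0,0,0,-1,0.03,-0.513,0,0,0,0,-1,0.013,-0.513,0,0,0,0,-1,0.007,-0.513,0,0,0,0,-1,0.004,-0.513,0,0,0,0,-1],
)

```text
time: 18.9
position: [0.5721, -0.1065, 0.0808]
tool_rot: [0.137, -3.129, 0.002]
ft_force: [-14.4, -3.6, 9.8]
grip_width: 0.001
grip_force: 6.9
```

```bash
python3 -c "
from h import *
here(); pads()"
```

```text
t 18.9 case mm [  5.2 -78.9  80.8] yaw err [0.05 0.56 0.02] f [-14.6  -2.3   9.8] grip 0.0
pad near x 15.2 y 61.2..89.7  area 198
```

Request:
jog_arm(
  moves=[0.05,0,0,0,0,0,-1,0.05,0.2,0,0,0,0,-1,0.05,0.4,0,0,0,0,-1,0.05,0.513,0,0,0,0,-1,0.025,0.513,0,0,0,0,-1,0.01,0.513,0,0,0,0,-1,0.0,0.513,0,0,0,0,-1,-0.004,0.513,0,0,0,0,-1],
)

```text
time: 19.95
position: [0.5586, 0.0486, 0.0804]
tool_rot: [0.136, -3.126, -0.004]
ft_force: [-17.1, 3.1, 11.2]
grip_width: 0.006
grip_force: 8.3
```

```bash
python3 -c "
from h import *
here(); pads()"
```

```text
t 19.95 case mm [ 5.4 76.7 80.4] yaw err [-0.17  0.74  0.07] f [-16.7   4.6  11.2] grip 0.01
pad near x 15.3 y -92.4..-63.8  area 207
```

Both ends are home: the contact points are at 5.2 and 5.4 mm, and the pads are at 15.2 and 15.3 mm. Next I retreat and move to the outer side of the latch knob.

Request:
jog_arm(
  moves=[0.06,0,0,0,0,0,-1,0.06,0,-0.2,0,0,0,-1,0.06,0,-0.2,0,0,0,-1,0.12,0.18,-0.2,0,0,0,-1,0.2,0.36,-0.2,0,0,0,-1,0.2,0.38,-0.2,0,0,0,-1,0.2,0.38,-0.2,0,0,0,-1,0.2,0.38,-0.2,0,0,0,-1],
)

```text
time: 21.0
position: [0.4954, 0.1545, 0.1411]
tool_rot: [-0.133, 3.139, -0.001]
ft_force: [0.1, -0.7, 0.2]
grip_width: 0.005
grip_force: 0.0
```

```bash
python3 - <<'E'
from h import *
here(); pads()
im=save('top','t5.png')
a=cv2.imread('pics/t5.png')[100:235,265:455]; cv2.imwrite('pics/t5c.png',cv2.resize(a,None,fx=4.2,fy=4.2,interpolation=cv2.INTER_CUBIC))
E
```

```text
t 21.0 case mm [-48.2 187.8 141.1] yaw err [ 0.05 -0.01  0.21] f [ 0.  -0.7  0.2] grip 0.0
pad near x 15.3 y -92.4..-62.0  area 206
pad near x 15.3 y 61.2..89.7  area 197
```

View pics/t5c.png

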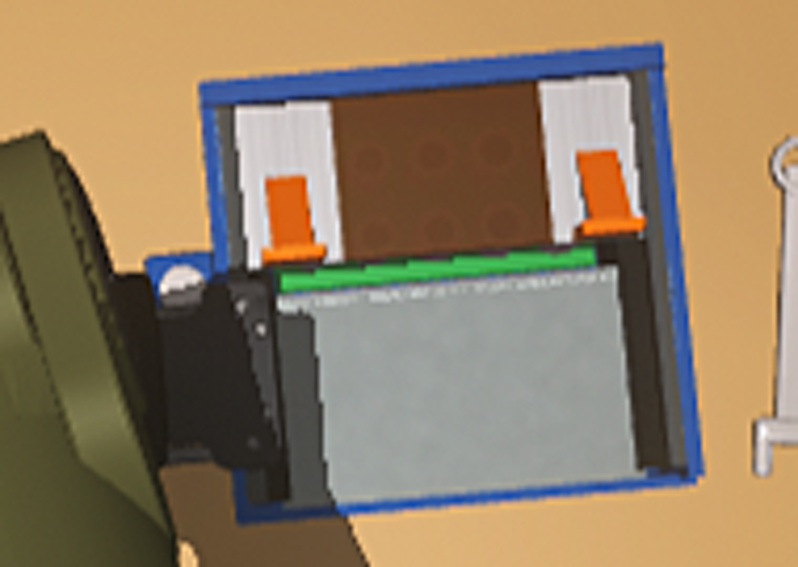

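The cover sits flush against the far wall, with both pads level in the case frame at (295,252) and (612,226) in the crop. The arm hides the latch. Next I descend outside the knob and push inward.

Request:
jog_arm(
  moves=[0.03,0,0.08,0,0,0,-1,0.03,0,0.15,0,0,0,-1,0.03,0,0.15,0,0,0,-1,0.033,-0.05,0.15,0,0,0,-1,0.035,-0.09,0.15,0,0,0,-1,0.035,-0.12,0.15,0,0,0,-1,0.03,-0.16,0.15,0,0,0,-1,0.022,-0.2,0.15,0,0,0,-1],
)

```text
time: 22.1
position: [0.4932, 0.0958, 0.0963]
tool_rot: [0.138, -3.138, -0.001]
ft_force: [-2.9, 2.1, 0.4]
grip_width: 0.003
grip_force: 0.9
```

```bash
python3 - <<'E'
from h import *
here()
im=save('scene','s6.png')
a=cv2.imread('pics/s6.png')[130:330,220:480]; cv2.imwrite('pics/s6c.png',cv2.resize(a,None,fx=3,fy=3,interpolation=cv2.INTER_CUBIC))
E
```

```text
t 22.1 case mm [-55.6 129.5  96.3] yaw err [-0.02  0.   -0.01] f [-2.7  2.3  0.4] grip 0.0
```

View pics/s6c.png

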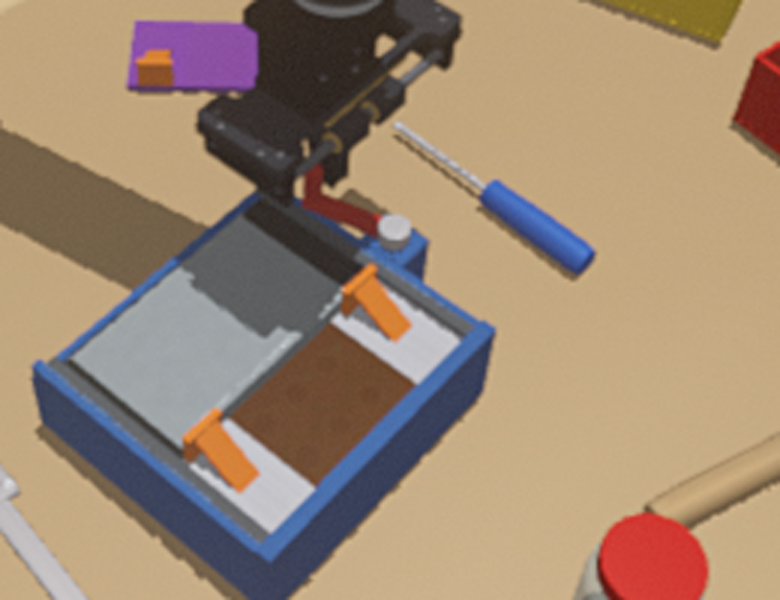

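The fingertips (335,160) have carried the knob (312,185) over the left wall. I'll continue, then go round behind it for a +x push.

Request:
jog_arm(
  moves=[-0.018,-0.03,0,0,0,0,-1,-0.032,-0.055,0,0,0,0,-1,-0.045,-0.08,0,0,0,0,-1,-0.045,-0.08,0,0,0,0,-1,-0.045,-0.04,0,0,0,0,-1,0.05,-0.02,0,0,0,0,-1,0.05,-0.08,0,0,0,0,-1,0.05,-0.16,0,0,0,0,-1],
)

```text
time: 23.15
position: [0.4828, 0.0475, 0.0966]
tool_rot: [-0.142, 3.137, 0.0]
ft_force: [0.3, 0.1, -0.5]
grip_width: 0.004
grip_force: 0.0
```

```bash
python3 - <<'E'
from h import *
here()
im=save('scene','s7.png')
a=cv2.imread('pics/s7.png')[130:330,220:480]; cv2.imwrite('pics/s7c.png',cv2.resize(a,None,fx=3,fy=3,interpolation=cv2.INTER_CUBIC))
E
```

```text
t 23.15 case mm [-70.2  82.3  96.6] yaw err [-0.01 -0.07 -0.14] f [ 0.3  0.1 -0.5] grip 0.0
```

View pics/s7c.png

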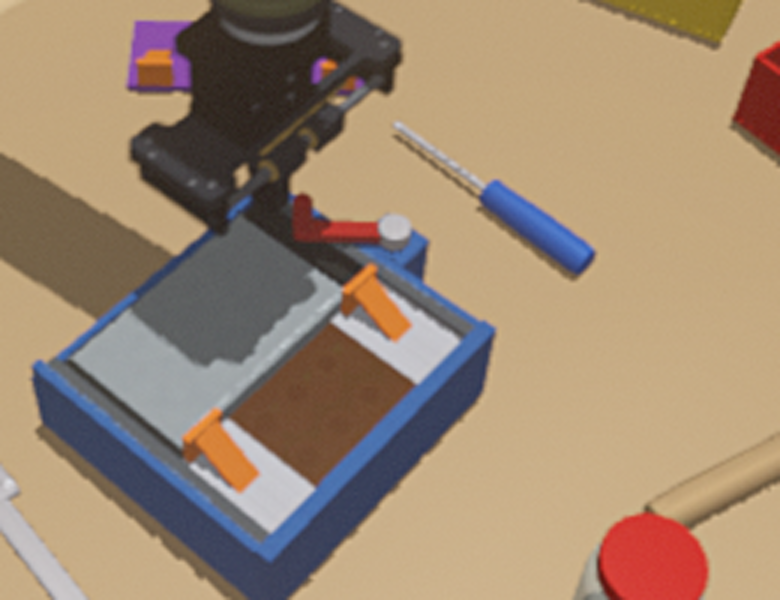

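The latch is about half way, with the knob at (303,215), and the fingers stand behind it. Now the +x push to shut it.

Request:
jog_arm(
  moves=[-0.04,-0.02,0,0,0,0,-1,-0.08,-0.03,0,0,0,0,-1,-0.115,-0.04,0,0,0,0,-1,-0.15,-0.05,0,0,0,0,-1,-0.175,-0.055,0,0,0,0,-1,-0.19,-0.055,0,0,0,0,-1,-0.2,-0.055,0,0,0,0,-1,-0.204,-0.055,0,0,0,0,-1],
)

```text
time: 24.2
position: [0.5462, 0.0212, 0.0963]
tool_rot: [0.123, -3.138, 0.028]
ft_force: [-0.3, -26.6, 3.5]
grip_width: 0.006
grip_force: 13.6
```

```bash
python3 -c "
from h import *
here()"
```

```text
t 24.2 case mm [-9.4 50.6 96.3] yaw err [1.02 0.08 0.54] f [ -2.7 -26.4   3.5] grip 0.01
```

The knob slipped to the side of the fingers, giving 26 N sideways. I'll back away and look.

Request:
jog_arm(
  moves=[0,-0.06,0,0,0,0,-1,0,-0.09,0,0,0,0,-1,0,-0.09,0,0,0,0,-1,0,-0.09,-0.08,0,0,0,-1,0.1,-0.09,-0.16,0,0,0,-1,0.2,-0.09,-0.16,0,0,0,-1,0.25,-0.09,-0.16,0,0,0,-1,0.25,-0.09,-0.16,0,0,0,-1],
)

```text
time: 25.2
position: [0.4722, 0.0043, 0.1446]
tool_rot: [-0.142, 3.137, 0.003]
ft_force: [-0.1, 0.1, -0.7]
grip_width: 0.004
grip_force: 0.0
```

```bash
python3 - <<'E'
from h import *
here(); pads()
im=save('scene','s8.png')
a=cv2.imread('pics/s8.png')[130:330,220:480]; cv2.imwrite('pics/s8c.png',cv2.resize(a,None,fx=3,fy=3,interpolation=cv2.INTER_CUBIC))
hsv=cv2.cvtColor(im['pixels'],cv2.COLOR_RGB2HSV)
m=cv2.inRange(hsv,(0,150,60),(5,255,255))|cv2.inRange(hsv,(174,150,60),(180,255,255))
m[:,:280]=0;m[:,390:]=0;m[:130]=0;m[260:]=0
v,u=np.nonzero(m); print(len(u),u.min(),u.max(),v.min(),v.max())
i=np.argmin(v); print('knob top px',u[v<v.min()+3].mean(),v.min())
w=onz(im,u[v<v.min()+3].mean(),v.min()+1.5,.116); print('knob case mm',(C.T@(w-[*T,0])*1e3).round(1))
E
```

```text
t 25.2 case mm [-84.6  40.2 144.6] yaw err [-0.09 -0.06 -0.13] f [-0.1  0.1 -0.7] grip 0.0
pad near x 15.3 y -92.4..-63.8  area 208
pad near x 15.3 y 61.2..89.7  area 199
178 328 349 208 227
knob top px 345.75 208
knob case mm [ 16.4  95.7 116. ]
```

View pics/s8c.png

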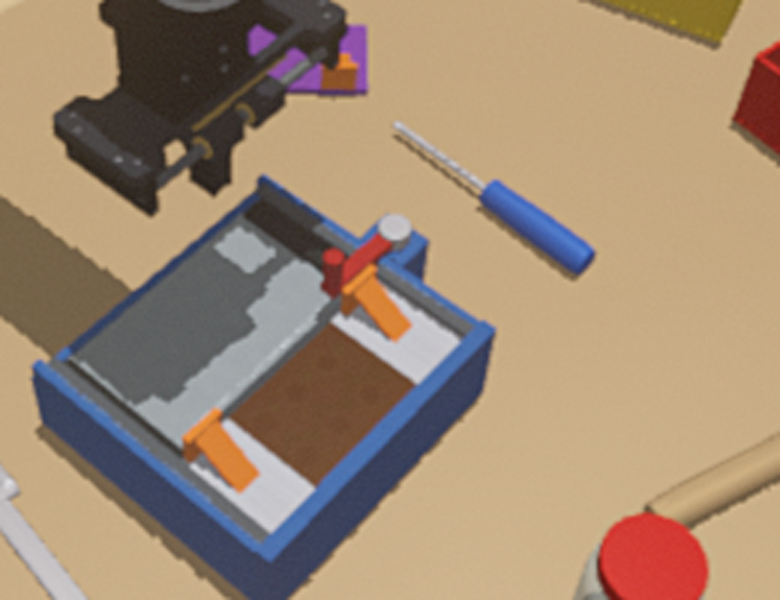

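The latch is nearly shut, with the knob top at (333,254) in the crop, beside the left pad. I'll measure it, then finish with a +x push at y=65.

```bash
python3 - <<'E'
from h import *
im=ctrl.get_image('scene')
for u,v in((331,214.7),(351.5,206)):
    w=onz(im,u,v,.116 if u<340 else .09); print((C.T@(w-[*T,0])*1e3).round(1))
# red in top view
im=ctrl.get_image('top');hsv=cv2.cvtColor(im['pixels'],cv2.COLOR_RGB2HSV)
m=cv2.inRange(hsv,(0,150,60),(5,255,255))|cv2.inRange(hsv,(174,150,60),(180,255,255))
m[:110]=0;m[230:]=0;m[:,:290]=0;m[:,400:]=0
v,u=np.nonzero(m); p=np.array([onz(im,a,b,.09) for a,b in zip(u,v)])-[*T,0]; q=p@C*1e3
l=np.polyfit(q[:,1],q[:,0],1); print(len(u),q.min(0),q.max(0),l,'angle',np.pi/2-np.arctan(-l[0])*-1)
to((-.03,.067,.145),(-.03,.067,.097),(-.0117,.067,.097))
E
```

```text
[  2.9  65.6 116. ]
[  7.4 128.   90. ]
205 [-2.08197618 59.57015669 90.        ] [ 14.69216128 119.17327428  90.        ] [-0.01125601  6.52460237] angle 1.5820518585747283
t 25.4 case mm [-83.5  39.1 144.4] yaw err [ 0.01 -0.04 -0.04] f [ 1.1 -0.6 -1. ] grip 0.01
(-0.03, 0.067, 0.145) [0.524 0.036 0.145] units [-0.178  0.093 -0.002] turn [-0.     0.001  0.001]
(-0.03, 0.067, 0.097) [0.524 0.036 0.097] units [-0.178  0.093  0.158] turn [-0.     0.001  0.001]
(-0.0117, 0.067, 0.097) [0.542 0.037 0.097] units [-0.239  0.093  0.158] turn [-0.     0.001  0.001]
```

Request:
jog_arm(
  moves=[-0.17,0.09,0,0,0,0,-1,-0.17,0.09,0,0,0,0,-1,-0.17,0.09,0.08,0,0,0,-1,-0.17,0.09,0.158,0,0,0,-1,-0.17,0.09,0.158,0,0,0,-1,-0.21,0.09,0.158,0,0,0,-1,-0.235,0.09,0.158,0,0,0,-1,-0.243,0.09,0.158,0,0,0,-1],
)

```text
time: 26.4
position: [0.5437, 0.036, 0.0976]
tool_rot: [-0.138, 3.138, -0.0]
ft_force: [-1.6, 0.3, 0.8]
grip_width: 0.001
grip_force: 0.7
```

```bash
python3 -c "
from h import *
here()"
```

```text
t 26.4 case mm [-10.5  65.5  97.6] yaw err [ 0.01 -0.04  0.01] f [-1.5  0.5  0.8] grip 0.0
```

Request:
jog_arm(
  moves=[-0.003,0,0,0,0,0,-1,-0.006,0,0,0,0,0,-1,-0.009,0,0,0,0,0,-1,-0.009,0,0,0,0,0,-1,-0.009,0,0,0,0,0,-1,-0.009,0,0,0,0,0,-1,-0.009,0,0,0,0,0,-1,-0.009,0,0,0,0,0,-1],
)

```text
time: 27.4
position: [0.5449, 0.036, 0.0968]
tool_rot: [0.138, -3.137, 0.0]
ft_force: [-5.2, -0.5, 3.2]
grip_width: 0.005
grip_force: 2.6
```

```bash
python3 -c "
from h import *
here()"
```

```text
t 27.4 case mm [-9.4 65.5 96.8] yaw err [-0.    0.07  0.02] f [-5.2 -0.   3.2] grip 0.01
```

The latch is at its stop: the force rose past the knob's friction. Retreating.

Request:
jog_arm(
  moves=[0.08,0,0,0,0,0,-1,0.1,0,0,0,0,0,-1,0.1,0,-0.1,0,0,0,-1,0.1,0,-0.25,0,0,0,-1,0.2,0.1,-0.35,0,0,0,-1,0.2,0.3,-0.35,0,0,0,-1,0.2,0.45,-0.35,0,0,0,-1,0.2,0.5,-0.35,0,0,0,-1],
)

```text
time: 28.4
position: [0.4726, 0.1844, 0.2022]
tool_rot: [-0.146, 3.136, 0.003]
ft_force: [0.1, -0.2, 0.1]
grip_width: 0.007
grip_force: 0.0
```

```bash
python3 - <<'E'
from h import *
here(); pads()
im=save('scene','s9.png')
a=cv2.imread('pics/s9.png')[130:350,180:480]; cv2.imwrite('pics/s9c.png',cv2.resize(a,None,fx=2.6,fy=2.6,interpolation=cv2.INTER_CUBIC))
E
```

```text
t 28.4 case mm [-68.3 219.6 202.2] yaw err [-0.1  -0.12 -0.29] f [ 0.  -0.2  0.1] grip 0.01
pad near x 15.3 y -92.4..-61.8  area 206
pad near x 15.6 y 61.2..89.7  area 194
```

View pics/s9c.png

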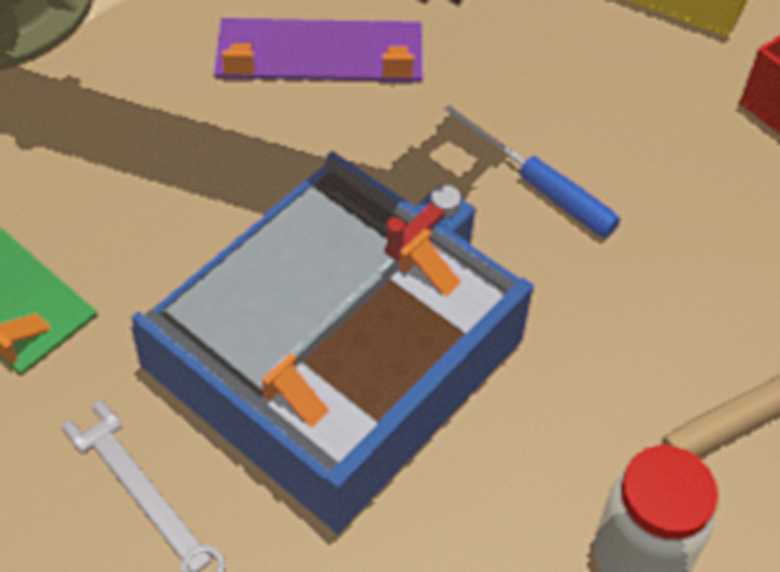

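The cover is home and square, the latch lies across behind the left pad with its knob at (396,232), both tools are where they were, and the arm is clear.

```bash
python3 -c "
from bench import ctrl
print(ctrl.close_job())"
```

```text
the job is handed in; nothing more can be done
None
```

The case is closed and the job handed in at about 28 s: the cover is home and square, the latch is against its stop (the fingers slipped off the knob once, about 26 N sideways, before a clean finishing push), and the wrench and screwdriver were not touched.

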